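Fit and lock a sensor module in a bench analyser

TASK

Fit the new sensor module into the empty bay in the analyser's sloping deck: press it fully home until it clicks and lies flush, then turn the lock beside the bay clockwise past its detent so that its tab lies over the module's edge. Leave the timer, the forceps and the pen where they are.

Things in the scene. Friction and masses are not known exactly. Their poses are not given: they have to be found in the camera images.
- module: Loose grey sensor module: flat block 60 (x) x 64 (y) x 22 mm (z), a black grip rib on top. Origin: centre of the underside, z up. Its corner at +x +y is cut off (13 mm legs at 45 deg), so it fits only with its axes along the bay's. The lowest 4 mm taper inward (3 mm in x, 2 mm in y) as lead-in; the +-x sides have a catch groove. 0.08 to 0.17 kg. Yaw within 0.7 rad of world x.
- module_rib (a point): Middle of the top of the module's upright grip rib, 46 mm above the underside. The rib is 12 mm thick (module x), 32 mm long (module y) and stands from 22 to 46 mm above the underside. The module lies flat in a shallow white pack tray: 96 x 100 mm, rim 10 mm above the bench, fixed.
- analyser: White bench analyser that does not move, about 192 mm deep (x), 230 mm wide (y), 145 mm high at the back. Origin: centre of its underside; x points from its front to its back, y to its left. Its deck slopes up away from the front at 25 deg. Yaw 0.05 to 0.4 rad.
- bay: Module bay in the sloping deck, fixed to the analyser. Origin: centre of its mouth, level with the deck. x points up the slope (25 deg above level), y left, z squarely out of the deck (25 deg from vertical, toward the front). Recess 61.6 (x) x 65.6 (y) x 22 mm deep: 0.8 mm play all round the module; its +x +y corner is filled in to match. Deck clear for 45 mm up and down the slope.
- bay_floor (a point): Centre of the bay's floor, 22 mm below the mouth. Spring balls in the middle of the -x and +x walls, 11 mm deep, stop a module merely set in about 11 mm proud. Pushing past them takes roughly 8 to 14 N along the bay's -z; then they snap into its grooves and hold it. Seated, the underside is on the floor, the top flush with the deck, the rib stands 24 mm out of it.
- lock_grip (a point): Point on the lock's axis, 20 mm out of the deck; in the bay's frame x = 0, y = -64 mm. The lock turns about the bay's z. On a hub (radius 12 mm, up to 9 mm above the deck) stands a black wing grip: 36 mm long, 10 mm thick, from 8 to 29 mm above the deck.
- lock_tab_tip (a point): End of the lock's steel tab, 42 mm from the axis; the tab lies along the wing, is 12 mm wide and spans 2 to 6 mm above the deck. It passes only over a flush module and runs against the side of a proud one; closed, it overlaps the module's edge by 10 mm.
- lock (a joint): Lock angle, rad, growing clockwise as seen from outside the deck. At 0 (open stop, where it starts) wing and tab lie 1.22 rad counter-clockwise of the bay's +y, almost straight down the slope; at 1.22 (closed stop) they point along the bay's +y. A spring detent pushes back with up to 0.16 N m until half way (0.61); past that it snaps on to the closed stop and holds it.
- timer: Bystander: small white bench timer, 66 x 66 x 20 mm, behind the pack tray; must not be disturbed. Origin under its centre.
- forceps: Bystander: steel forceps, 14 x 124 x 10 mm, lying behind the pack tray; must not be disturbed. Origin under its centre.
- pen: Bystander: slim red pen, 145 mm long, 9 mm high, lying behind the pack tray; must not be disturbed. Origin under its centre.

How it is judged:
By the outcome, as a careful person would: the job done as asked, in the order asked, and still so for the second after the job is handed in, with the robot touching nothing.
It also fails if it takes over 69 s, if anything falls off the work surface, if the arm or the gripper's body presses on something with over 40 N, if the wrist force passes 120 N, or if a joint passes its speed limit or range.

ROBOT

A 6-joint arm with a two-finger parallel gripper is mounted at the origin on a cart in front of the work surface, level with it; the furniture and walls round the work are solid. World frame = base frame: x ahead of the robot, y to its left, z up, the work surface at z = 0. Lengths are in m, angles in rad, forces in N, time in s.
With the tool pointing down it reaches from about 0.325 to 0.85 m from the base axis. Payload 15.5 kg.
Tool frame: the origin (TCP) lies at the very end of the fingers, on their centre line; the grasp point (between the pads) lies 19 mm behind it; z points along the fingers, y is the line along which they close (so a half turn about z gives the same grasp; the last joint's range is limited). The gripper opens to 91 mm and grips with 3 to 60 N. Pads are 32 mm wide; open, the fingers measure 118 mm over their backs; the gripper's body (76 mm by 178 mm) begins 60 mm behind the grasp point.
Start: joints at [1.026, 0.494, 1.345, -0, 1.302, -0.096], TCP at [0.271, 0.563, 0.214] pointing down, gripper open.
Joint ranges: [-2.91, 2.91], [-0.82, 2.16], [0.22, 2.67], [-1.22, 4.37], [0.12, 2.79], [-3.08, 3.08]. Speed limits (rad/s): [1.89, 1.89, 2.57, 3.01, 3.01, 3.01].

INTERFACE

Orientations are given as [roll, pitch, yaw] about the fixed x, y, z axes, in that order (R = Rz(yaw) Ry(pitch) Rx(roll)).
In Python, from rig import bot gives the robot as it stands. The module is installed in compiled form; this text tells all that it offers.
- The arm moves only by the tool drive_tool, never from a script. Its argument "targets" is a list of rows, each an object with "gripper": the opening, from -1 (shut) to 1 (fully open); "linear": the shift along the tool's x, y, z scaled (see below), a list of three; "spin": the turn about the tool's z scaled (see below). A call has 1 to 20 rows; each row shifts and turns the commanded pose from where the row before left it, along the tool's axes as they then stand; what a row does not reach is not made up. The controller multiplies each number of a shift by 0.2 m and each number of a turn by 45 degrees. A row lasts 1/10 s, in which the tool goes at most 50 mm and 8.59 degrees, less where a joint would pass 70% of its speed; a pose out of reach is approached as far as the arm can. A call with a number of a shift or a turn outside -1 to 1 is refused whole. A call with a gripper value outside its range is refused whole. The fingers move at their own pace and stop on an object; "squeeze" is the grip in N (left out, the last holds). Time passes only in rows, so rows that do not move let the fingers close. It gives the time, the measured TCP pose, the force, the opening and the grip force at its end, in the units of the state.
- bot.get_obs(): the state, without advancing time (a new reading comes with each control period).
- bot.camera(name): name is "scene" or "top"; returns (picture, depth): 420x560x3 uint8, red, green, blue; 420x560 float32, m along the optical axis (not along the pixel's ray), 0 where there is no reading.
- bot.camera_info(name): a dict with "vertical_fov" (degrees; the focal length in pixels is half the picture's height over the tangent of half this angle, whatever the lens; pixels are square), "cx", "cy" (the principal point, pixels), "distortion" ([k1, k2, p1, p2, k3] as OpenCV has them; the pictures are not rectified), "rvec" (rotation vector, rad) and "tvec" (3), from world to camera coordinates, as OpenCV has them. Camera axes: x right, y down, z forward; pixel columns grow to the right and rows downward; lengths in m; the calibration is good to about 2 mm. A picture is of the moment at which its call begins. camera_info takes no time and is no camera call.
- bot.sign_off(): hands the job in; it is judged then, once.
Trained networks look in the newest picture that a camera, given by its name, has taken for a name from the list of things; names that differ only in an ending like _2 or _b are one class to them, and where a whole thing is asked for, a point or a joint stands for the part that bears it (a point fixed in the world has none). Each returns a list of dicts, best first, with "score" (0 to 1); they miss things now and then, are a little off and sometimes report something else, mostly with a low value. They report only what shows in the picture. A call takes as long as a camera call.
- bot.silhouettes(label, camera): "pixels" (420x560 bool, what is visible of it) and "extent" ([left, top, right, bottom] in pixels, round what is visible of it).
The state is a dict: "t": time; "joints": joint angles; "joint_vel": joint speeds; "tau": joint torques, N m; "tcp_pos": TCP position; "tcp_rot": TCP orientation; "ft_force": force on the tool from outside, world axes, zero at the start; "ft_torque": the same for the moment, N m; "width": finger opening in m; "grasp_force": force on a finger pad.
Only numpy, scipy, OpenCV 4.12 (cv2) and the standard library are available. Lean on these libraries where they do the work, as an engineer would, in place of code of your own. Each camera call takes 0.05 s, during which the arm holds its last target. There are 200 camera calls.

## Working session

There is one attempt and no reset: what is moved stays moved. The work goes in short steps, Python scripts to look and compute and a tool call to move; the robot and the scene stay as the last step left them, time stands still between calls to the robot, and variables do not carry over. Pictures are saved under pics/ and viewed, at most 10 in all, crops included, and the job is handed in when it is done.

Besides the shell and the picture viewer there is one more tool, called after ">>>" by a JSON object that holds its "method" and its "body", one argument or row to a line. drive_tool: Moves the arm, as the interface text tells. Shifts and turns lie within -1 to 1; 1 stands for 0.2 m of shift or 45 degrees of turn. Its arguments: {"type":"object","properties":{"targets":{"type":"array","items":{"type":"object","properties":{"gripper":{"type":"number"},"linear":{"type":"array","items":{"type":"number"}},"spin":{"type":"number"}}}},"squeeze":{"type":"number"}},"required":["targets"]}

```bash
mkdir -p pics; cat > h.py <<'E'
import numpy as np, cv2
from rig import bot
from scipy.spatial.transform import Rotation as R
def cam(n):
    i=bot.camera_info(n); f=210/np.tan(np.radians(i['vertical_fov'])/2)
    K=np.array([[f,0,i['cx']],[0,f,i['cy']],[0,0,1.]]); return K,np.array(i['distortion'],float),cv2.Rodrigues(np.array(i['rvec'],float))[0],np.array(i['tvec'],float).ravel()
def cloud(n,depth):
    K,D,Rm,t=cam(n); v,u=np.mgrid[0:420,0:560]
    p=cv2.undistortPoints(np.stack([u,v],-1).reshape(-1,1,2).astype(float),K,D).reshape(420,560,2)
    c=np.dstack([p*depth[...,None],depth]); return (c-t)@Rm
def proj(n,P):
    K,D,Rm,t=cam(n); return cv2.projectPoints(np.asarray(P,float).reshape(-1,1,3),cv2.Rodrigues(Rm)[0],t,K,D)[0].reshape(-1,2)
def shot(n,fn):
    im,d=bot.camera(n); cv2.imwrite('pics/'+fn,im[...,::-1]); np.save(fn+'.npy',d); return im,d
E
python3 - <<'E'
from h import *
for n in('scene','top'):
    im,d=shot(n,n+'0.png'); C=cloud(n,d); K,D,Rm,t=cam(n); print(n,'campos',(-Rm.T@t).round(3),(d>0).mean())
    for l in('module','module_rib','analyser','bay','lock','lock_grip','lock_tab_tip','timer','forceps','pen'):
        for r in bot.silhouettes(l,n)[:2]:
            m=r['pixels']&(d>0); print(l,round(r['score'],2),np.round(r['extent']),m.sum(),np.median(C[m],0).round(3) if m.any() else'')
            if r['score']>.3: np.save(f'm_{n}_{l}.npy',r['pixels']) if r is not None else 0
print(bot.get_obs())
E
```

```text
scene campos [ 0.047 -0.416  0.59 ] 0.9959906462585034
module 0.85 [291. 285. 340. 330.] 1480 [ 0.474 -0.074  0.025]
module 0.47 [212. 167. 238. 198.] 360 [0.515 0.193 0.119]
module_rib 0.64 [291. 285. 340. 324.] 1391 [ 0.474 -0.074  0.025]
bay 0.92 [164. 142. 245. 202.] 2195 [0.522 0.265 0.114]
lock 0.71 [214. 166. 236. 201.] 285 [0.515 0.193 0.121]
lock 0.63 [161. 144. 242. 196.] 2015 [0.522 0.267 0.112]
lock_grip 0.62 [213. 169. 235. 197.] 287 [0.515 0.193 0.121]
lock_tab_tip 0.68 [213. 168. 232. 200.] 315 [0.516 0.193 0.121]
lock_tab_tip 0.58 [332. 224. 372. 249.] 890 [0.668 0.006 0.017]
timer 0.68 [333. 222. 372. 249.] 896 [0.669 0.006 0.017]
forceps 0.64 [298. 246. 351. 279.] 340 [0.589 0.011 0.004]
pen 0.6 [325. 243. 386. 283.] 388 [ 0.624 -0.039  0.007]
pen 0.23 [299. 241. 350. 279.] 399 [0.591 0.011 0.004]
top campos [0.407 0.105 0.953] 0.9958418367346938
module 0.55 [323. 235. 361. 268.] 825 [ 0.479 -0.064  0.025]
module_rib 0.69 [326. 234. 358. 270.] 767 [ 0.479 -0.064  0.025]
analyser 0.57 [131. 164. 271. 289.] 11071 [0.519 0.239 0.112]
bay 0.61 [161. 192. 232. 262.] 2064
[... 425 characters left out ...]
41  0.008]
{'t': 1.1, 'joints': array([ 1.02649372e+00,  4.93620122e-01,  1.34551166e+00, -1.80104620e-05,
        1.30245055e+00, -9.54859096e-02]), 'joint_vel': array([ 4.99925211e-04, -1.17433774e-03, -5.31347146e-04, -3.56612294e-03,
        3.64330623e-04,  8.29940083e-05]), 'tau': array([-5.01424875e-04, -8.78723860e+01, -3.82241428e+01,  7.07821269e-02,
        4.43678512e-02, -5.83695328e-05]), 'tcp_pos': array([0.27118748, 0.56311222, 0.21389849]), 'tcp_rot': array([3.14158403e+00, 1.82716872e-05, 2.69278073e+00]), 'ft_force': array([ 0.31667981,  0.16619433, -1.46120136]), 'ft_torque': array([-0.03656648,  0.00460052, -0.01392417]), 'grasp_force': 0.0, 'width': 0.09104397132682843}
```

```bash
python3 -c "
import cv2,numpy as np
a=cv2.imread('pics/scene0.png');b=cv2.imread('pics/top0.png')
cv2.imwrite('pics/both0.png',cv2.resize(np.vstack([a,b]),(400,600)))"
```

```text
(no output)
```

View pics/scene0.png

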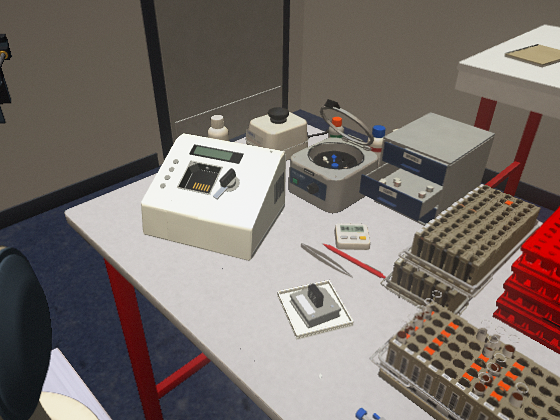

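View pics/top0.png

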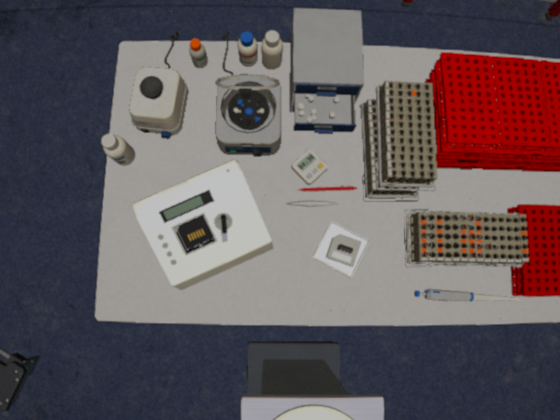

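The analyser sits at the left: bay near (200,178) in the scene view and (195,235) in the top view, with the lock at (225,183) / (224,228). The grey module is in its tray at (315,303) / (343,248), its black rib on top. The tool can't tilt, so I'll grip the rib by its ends and pivot the module to the 25° deck. Next I'll measure both by rectifying onto their planes.

```bash
cat >> h.py <<'E'
def rect(n,im,O,A,W,H,s):  # warp plane O + A[:,0]*x + A[:,1]*y ; x in +-W right, y in +-H down, s px/mm
    xs=np.arange(-W,W,1/s)/1e3; ys=np.arange(H,-H,-1/s)/1e3
    X,Y=np.meshgrid(xs,ys); P=O+X[...,None]*A[:,0]+Y[...,None]*A[:,1]
    q=proj(n,P.reshape(-1,3)).reshape(X.shape+(2,)).astype(np.float32)
    return cv2.remap(im,q[...,0],q[...,1],cv2.INTER_CUBIC)
E
cat > m1.py <<'E'
from h import *
ims={n:cv2.imread(f'pics/{n}0.png') for n in('scene','top')}; D={n:np.load(f'{n}0.png.npy') for n in ims}; C={n:cloud(n,D[n]) for n in ims}
def plane(P,it=15):
    m=np.ones(len(P),bool)
    for _ in range(it):
        c=P[m].mean(0); v=np.linalg.svd(P[m]-c,full_matrices=False)[2][2]; v*=np.sign(v[2]); r=(P-c)@v; m=abs(r)<max(.0025,.7*r[m].std())
    return c,v,m.sum(),r[m].std()
res={}
for n in ims:
    P=C[n].reshape(-1,3); L=ims[n].reshape(-1,3).min(1); 
    s=(abs(P[:,0]-.52)<.09)&(abs(P[:,1]-.24)<.11)&(P[:,2]>.075)&(P[:,2]<.14)&(L>120)
    c,v,k,sd=plane(P[s]); print(n,'deck',c.round(4),v.round(4),k,sd.round(4),'tilt',np.degrees(np.arccos(v[2])).round(2),'yaw',np.arctan2(-v[1],-v[0]).round(4)); res[n]=(c,v)
    t=(np.abs(P[:,2])<.02)&(abs(P[:,0]-.45)<.1)&(abs(P[:,1]-.1)<.06); print(' bench z',np.median(P[t][:,2]).round(4))
E
cat > m2.py <<'E'
from m1 import *
yaw=np.mean([np.arctan2(-v[1],-v[0]) for c,v in res.values()])
Rb=R.from_euler('zy',[yaw,-np.radians(25)]).as_matrix(); print('yaw',yaw)
out=[]
for n in ims:
    c=res[n][0]; O=np.array([.52,.262,0]); O[2]=c[2]-((O-c)[:2]@Rb[:2,2])/Rb[2,2]; print(n,O)
    # right = -y bay, up = +x bay
    out.append(rect(n,ims[n],O,np.c_[-Rb[:,1],Rb[:,0]],95,65,2)) 
    for z,(cx,cy) in((.022+.003,(.477,-.066)),):
        out.append(rect(n,ims[n],np.array([cx,cy,z]),np.array([[0,1],[-1,0],[0,0]],float),65,65,2))
cv2.imwrite('pics/rect.png',np.hstack([np.vstack([out[0],out[2]]),np.vstack([out[1],out[3]])])) ; print([o.shape for o in out])
E
python3 m2.py
```

```text
scene deck [0.5069 0.2214 0.1057] [-0.382  -0.1801  0.9064] 4849 0.0011 tilt 24.98 yaw 0.4405
 bench z 0.0004
top deck [0.5092 0.2273 0.1079] [-0.3824 -0.1793  0.9064] 4943 0.0012 tilt 24.98 yaw 0.4384
 bench z 0.0001
yaw 0.4394558700326716
scene [0.52       0.262      0.11177885]
top [0.52       0.262      0.11296383]
[(260, 380, 3), (260, 260, 3), (260, 380, 3), (260, 260, 3)]
```

View pics/rect.png

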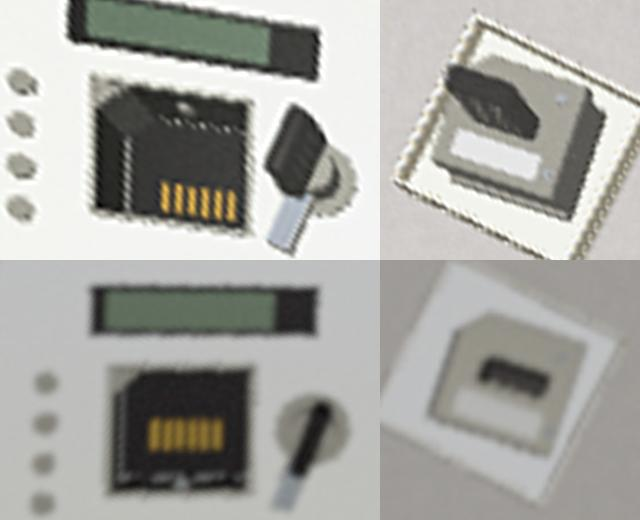

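```bash
sed -i "s/'zy'/'ZY'/" m2.py; python3 m2.py
```

```text
scene deck [0.5069 0.2214 0.1057] [-0.382  -0.1801  0.9064] 4849 0.0011 tilt 24.98 yaw 0.4405
 bench z 0.0004
top deck [0.5092 0.2273 0.1079] [-0.3824 -0.1793  0.9064] 4943 0.0012 tilt 24.98 yaw 0.4384
 bench z 0.0001
yaw 0.4394558700326716
scene [0.52       0.262      0.11924818]
top [0.52      0.262     0.1193749]
[(260, 380, 3), (260, 260, 3), (260, 380, 3), (260, 260, 3)]
```

View pics/rect.png

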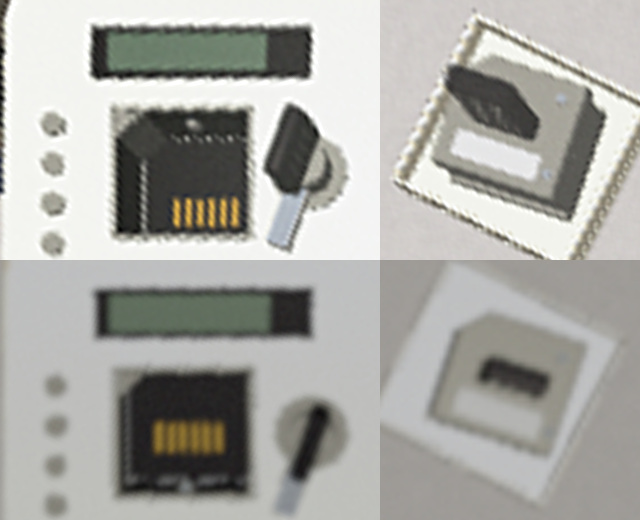

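The deck now rectifies squarely in both cameras: the bay centre is near (183,172) px in the scene crop and (183,433) in the top crop, and the lock hub near (311,172) / (311,433). The module's cut corner is at upper left, so its yaw is about -0.3. Next I'll refine the poses with an edge fit.

```bash
cat > m3.py <<'E'
from m1 import *
from scipy.optimize import differential_evolution as DE
from scipy.ndimage import map_coordinates as mc
G={n:cv2.GaussianBlur(cv2.cvtColor(ims[n],cv2.COLOR_BGR2GRAY).astype(float),(0,0),.8) for n in ims}
GX={n:(cv2.Scharr(G[n],-1,1,0),cv2.Scharr(G[n],-1,0,1)) for n in ims}
def samp(poly,k=25):
    poly=np.array(poly,float); q=np.roll(poly,-1,0); f=(np.arange(k)+.5)/k
    p=(poly[:,None]+(q-poly)[:,None]*f[None,:,None]).reshape(-1,poly.shape[1]); return p,np.repeat(q-poly,k,0)
def score(n,P,T):
    a=proj(n,P); b=proj(n,P+T*.01); t=b-a; t/=np.linalg.norm(t,axis=1)[:,None]+1e-9; nn=np.c_[-t[:,1],t[:,0]]
    gx,gy=[mc(g,[a[:,1],a[:,0]],order=1) for g in GX[n]]
    return np.mean(np.minimum(abs(gx*nn[:,0]+gy*nn[:,1]),600))
def outl(hx,hy,c,g=0): hx+=g;hy+=g;c=c+.0*g; return [[-hx,-hy,0],[hx,-hy,0],[hx,hy-c,0],[hx-c,hy,0],[-hx,hy,0]]
def box(hx,hy,g=0): return [[-hx-g,-hy-g,0],[hx+g,-hy-g,0],[hx+g,hy+g,0],[-hx-g,hy+g,0]]
def bay(p,n):
    x,y,yaw,g,dz=p; c=res['top'][0]*.5+res['scene'][0]*.5; Rb=R.from_euler('ZY',[yaw,-np.radians(25)]).as_matrix()
    v=Rb[:,2]; z0=np.mean([res[m][0][2]-((np.array([x,y])-res[m][0][:2])@res[m][1][:2])/res[m][1][2] for m in res]); O=np.array([x,y,z0+dz])
    pp,T=samp(box(.0308,.0328,g)); return score(n,O+pp@Rb.T,T@Rb.T),O
def mod(p,n):
    x,y,yaw,z=p; Rm=R.from_euler('z',yaw).as_matrix(); s=0
    pp,T=samp(outl(.030,.032,.013)); s+=score(n,np.array([x,y,z+.022])+pp@Rm.T,T@Rm.T)
    pp,T=samp(box(.006,.016)); s+=.7*score(n,np.array([x,y,z+.046])+pp@Rm.T,T@Rm.T); return s
if __name__=='__main__':
    for sel in(['scene'],['top'],['scene','top']):
        f=lambda p:-sum(bay(p,n)[0] for n in sel)
        r=DE(f,[(.49,.51),(.25,.275),(.36,.5),(0,.004),(-1e-6,1e-6)],seed=1,popsize=12,maxiter=60); print('bay',sel,r.x.round(4),bay(r.x,'top')[1].round(4),r.fun.round(1))
        f=lambda p:-sum(mod(p,n) for n in sel)
        r=DE(f,[(.46,.495),(-.085,-.05),(-.6,0),(.001,.006)],seed=1,popsize=12,maxiter=60); print('mod',sel,r.x.round(4),r.fun.round(1))
    for n in ims:
        P=C[n].reshape(-1,3); s=(np.hypot(P[:,0]-.477,P[:,1]+.066)<.05); z=P[s][:,2]; h=np.histogram(z,np.arange(-.002,.056,.002)); print(n,dict(zip((h[1][:-1]*1e3).round().astype(int),h[0])))
        t=P[s&(P[:,2]>.044)]; print(' ribtop mean',t.mean(0).round(4),len(t))
E
python3 m3.py | grep -v deck
```

```text
bench z 0.0004
 bench z 0.0001
bay ['scene'] [0.5014 0.2574 0.4805 0.0007 0.    ] [0.5014 0.2574 0.1105] -600.0Traceback (most recent call last):
  File "m3.py", line 28, in <module>
    r=DE(f,[(.46,.495),(-.085,-.05),(-.6,0),(.001,.006)],seed=1,popsize=12,maxiter=60); print('mod',sel,r.x.round(4),r.fun.round(1))
    return fun(*args, **kwargs)
    ret = solver.solve()
    next(self)
    ~~~~^^^^^^
    energy = self.func(parameters)
    return self.f(x, *self.args)
           ~~~~~~^^^^^^^^^^^^^^^
  File "m3.py", line 27, in <lambda>
    f=lambda p:-sum(mod(p,n) for n in sel)
                ~~~^^^^^^^^^^^^^^^^^^^^^^^
  File "m3.py", line 27, in <genexpr>
    f=lambda p:-sum(mod(p,n) for n in sel)
                    ~~~^^^^^
  File "m3.py", line 21, in mod
    pp,T=samp(outl(.030,.032,.013)); s+=score(n,np.array([x,y,z+.022])+pp@Rm.T,T@Rm.T)
                                        ~~~~~^^^^^^^^^^^^^^^^^^^^^^^^^^^^^^^^^^^^^^^^^
  File "m3.py", line 10, in score
    a=proj(n,P); b=proj(n,P+T*.01); t=b-a; t/=np.linalg.norm(t,axis=1)[:,None]+1e-9; nn=np.c_[-t[:,1],t[:,0]]
  File "h.py", line 12, in proj
    K,D,Rm,t=cam(n); return cv2.projectPoints(np.asarray(P,float).reshape(-1,1,3),cv2.Rodrigues(Rm)[0],t,K,D)[0].reshape(-1,2)
             ~~~^^^
  File "h.py", line 5, in cam
    i=bot.camera_info(n); f=210/np.tan(np.radians(i['vertical_fov'])/2)
ValueError: time passes only in moves, steps and waits
```

```bash
sed -i 's/^def cam(n)/import functools\n@functools.lru_cache\ndef cam(n)/' h.py; sed -i 's/np.mean(np.minimum(abs(\(.*\)),600))/np.mean(np.sqrt(abs(\1)))/' m3.py; grep -n 'np.sqrt' m3.py; python3 m3.py | grep -v deck
```

```text
12:    return np.mean(np.sqrt(abs(gx*nn[:,0]+gy*nn[:,1])))
 bench z 0.0004
 bench z 0.0001
bay ['scene'] [0.5006 0.2577 0.4403 0.0009 0.    ] [0.5006 0.2577 0.1103] -41.8
mod ['scene'] [ 0.4819 -0.0641 -0.3036  0.001 ] -40.9
bay ['top'] [5.009e-01 2.569e-01 4.396e-01 3.000e-04 0.000e+00] [0.5009 0.2569 0.1102] -33.2
mod ['top'] [ 0.4813 -0.0628 -0.326   0.006 ] -41.5
bay ['scene', 'top'] [0.5008 0.2574 0.4436 0.0007 0.    ] [0.5008 0.2574 0.1103] -74.7
mod ['scene', 'top'] [ 0.4819 -0.064  -0.3045  0.001 ] -82.0
scene {np.int64(-2): np.int64(53), np.int64(0): np.int64(215), np.int64(2): np.int64(417), np.int64(4): np.int64(111), np.int64(6): np.int64(62), np.int64(8): np.int64(123), np.int64(10): np.int64(120), np.int64(12): np.int64(34), np.int64(14): np.int64(23), np.int64(16): np.int64(35), np.int64(18): np.int64(31), np.int64(20): np.int64(46), np.int64(22): np.int64(203), np.int64(24): np.int64(550), np.int64(26): np.int64(99), np.int64(28): np.int64(13), np.int64(30): np.int64(14), np.int64(32): np.int64(18), np.int64(34): np.int64(10), np.int64(36): np.int64(17), np.int64(38):
[... 370 characters left out ...]
p.int64(6): np.int64(24), np.int64(8): np.int64(31), np.int64(10): np.int64(28), np.int64(12): np.int64(6), np.int64(14): np.int64(4), np.int64(16): np.int64(4), np.int64(18): np.int64(3), np.int64(20): np.int64(33), np.int64(22): np.int64(204), np.int64(24): np.int64(276), np.int64(26): np.int64(108), np.int64(28): np.int64(17), np.int64(30): np.int64(1), np.int64(32): np.int64(4), np.int64(34): np.int64(4), np.int64(36): np.int64(1), np.int64(38): np.int64(3), np.int64(40): np.int64(4), np.int64(42): np.int64(2), np.int64(44): np.int64(8), np.int64(46): np.int64(31), np.int64(48): np.int64(30), np.int64(50): np.int64(12), np.int64(52): np.int64(1)}
 ribtop mean [ 0.4813 -0.0646  0.0482] 82
```

```bash
cat >> h.py <<'E'
BO=np.array([.5008,.2572,.1103]); BY=.441; RB=R.from_euler('ZY',[BY,-np.radians(25)]).as_matrix()
def st():
    o=bot.get_obs(); print('t',round(o['t'],2),'tcp',o['tcp_pos'].round(4),'rot',o['tcp_rot'].round(3),'F',o['ft_force'].round(1),'w',round(o['width'],4),'gf',round(o['grasp_force'],1),'j',o['joints'].round(2)); return o
def plan(pos,yaw,o=None):
    o=o or bot.get_obs(); d=np.array(pos)-o['tcp_pos']; dy=(yaw-o['tcp_rot'][2]+np.pi)%(2*np.pi)-np.pi
    Rt=R.from_euler('z',yaw).as_matrix()@np.diag([1,-1,-1.]); u=Rt.T@d/.2
    print('spin',round(-dy/(np.pi/4),4),'lin',u.round(4),'dist',np.linalg.norm(d).round(3))
E
python3 -c "
from h import *
o=st(); plan([.4815,-.0635,.16],2.83); plan([.4815,-.0635,.0345],2.83)"
```

```text
t 1.1 tcp [0.2712 0.5631 0.2139] rot [3.142 0.    2.693] F [ 0.3  0.2 -1.5] w 0.091 gf 0.0 j [ 1.03  0.49  1.35 -0.    1.3  -0.1 ]
spin -0.1747 lin [-1.9614 -2.6598  0.2695] dist 0.663
spin -0.1747 lin [-1.9614 -2.6598  0.897 ] dist 0.685
```

>>> {"method": "drive_tool", "body": {
  "targets": [
    {"gripper":0.1,"linear":[0,0,0],"spin":-0.1747},
    {"gripper":0.1,"linear":[-0.109,-0.1478,0],"spin":0},
    {"gripper":0.1,"linear":[-0.109,-0.1478,0],"spin":0},
    {"gripper":0.1,"linear":[-0.109,-0.1478,0],"spin":0},
    {"gripper":0.1,"linear":[-0.109,-0.1478,0],"spin":0},
    {"gripper":0.1,"linear":[-0.109,-0.1478,0],"spin":0},
    {"gripper":0.1,"linear":[-0.109,-0.1478,0],"spin":0},
    {"gripper":0.1,"linear":[-0.109,-0.1478,0],"spin":0},
    {"gripper":0.1,"linear":[-0.109,-0.1478,0],"spin":0},
    {"gripper":0.1,"linear":[-0.109,-0.1478,0],"spin":0},
    {"gripper":0.1,"linear":[-0.109,-0.1478,0],"spin":0},
    {"gripper":0.1,"linear":[-0.109,-0.1478,0],"spin":0},
    {"gripper":0.1,"linear":[-0.109,-0.1478,0],"spin":0},
    {"gripper":0.1,"linear":[-0.109,-0.1478,0],"spin":0},
    {"gripper":0.1,"linear":[-0.109,-0.1478,0],"spin":0},
    {"gripper":0.1,"linear":[-0.109,-0.1478,0],"spin":0},
    {"gripper":0.1,"linear":[-0.109,-0.1478,0],"spin":0},
    {"gripper":0.1,"linear":[-0.109,-0.1478,0],"spin":0},
    {"gripper":0.1,"linear":[-0.109,-0.1478,0],"spin":0},
    {"gripper":0.1,"linear":[0,0,0.15],"spin":0}
  ],
  "squeeze": 15
}}

```text
t: 3.1
tcp_pos: [0.4854, -0.0678, 0.1862]
tcp_rot: [-3.141, 0.008, 2.827]
ft_force: [0.5, 0.1, -0.7]
width: 0.0499
grasp_force: 0.0
```

```bash
python3 -c "
from h import *
o=st(); plan([.4815,-.0635,.0345],2.83)"
```

```text
t 3.1 tcp [ 0.4854 -0.0678  0.1862] rot [-3.141  0.008  2.827] F [ 0.5  0.1 -0.7] w 0.0499 gf 0.0 j [-0.26  0.34  1.71 -0.    1.09 -1.52]
spin -0.0036 lin [0.0252 0.0147 0.7586] dist 0.152
```

>>> {"method": "drive_tool", "body": {
  "targets": [
    {"gripper":0.1,"linear":[0,0,0.12],"spin":0},
    {"gripper":0.1,"linear":[0,0,0.12],"spin":0},
    {"gripper":0.1,"linear":[0,0,0.12],"spin":0},
    {"gripper":0.1,"linear":[0,0,0],"spin":0},
    {"gripper":0.1,"linear":[0,0,0],"spin":0},
    {"gripper":0.1,"linear":[0,0,0],"spin":0}
  ]
}}

```text
t: 3.7
tcp_pos: [0.4823, -0.0638, 0.1131]
tcp_rot: [3.142, 0.002, 2.83]
ft_force: [0.1, -0.0, 0.6]
width: 0.0501
grasp_force: 0.0
```

```bash
python3 -c "
from h import *
o=st(); plan([.4815,-.0635,.0345],2.83)"
```

```text
t 3.7 tcp [ 0.4823 -0.0638  0.1131] rot [3.142e+00 2.000e-03 2.830e+00] F [ 0.1 -0.   0.6] w 0.0501 gf 0.0 j [-0.25  0.44  1.8  -0.    0.9  -1.51]
spin 0.0002 lin [4.200e-03 2.000e-04 3.929e-01] dist 0.079
```

>>> {"method": "drive_tool", "body": {
  "targets": [
    {"gripper":0.1,"linear":[0,0,0.13],"spin":0},
    {"gripper":0.1,"linear":[0,0,0.13],"spin":0},
    {"gripper":0.1,"linear":[0,0,0.07],"spin":0},
    {"gripper":0.1,"linear":[0,0,0.05],"spin":0},
    {"gripper":0.1,"linear":[0,0,0],"spin":0},
    {"gripper":0.1,"linear":[0,0,0],"spin":0},
    {"gripper":-0.6,"linear":[0,0,0],"spin":0},
    {"gripper":-0.6,"linear":[0,0,0],"spin":0},
    {"gripper":-0.6,"linear":[0,0,0],"spin":0},
    {"gripper":-0.6,"linear":[0,0,0],"spin":0},
    {"gripper":-0.6,"linear":[0,0,0],"spin":0}
  ]
}}

```text
t: 4.8
tcp_pos: [0.4819, -0.0637, 0.0365]
tcp_rot: [3.142, 0.001, 2.83]
ft_force: [-0.2, 0.4, 8.5]
width: 0.032
grasp_force: 15.0
```

```bash
python3 -c "
from h import *
o=st()"
```

```text
t 4.8 tcp [ 0.4819 -0.0637  0.0365] rot [3.142e+00 1.000e-03 2.830e+00] F [-0.2  0.4  8.5] w 0.032 gf 15.0 j [-0.25  0.57  1.87 -0.    0.7  -1.51]
```

>>> {"method": "drive_tool", "body": {
  "targets": [
    {"gripper":-0.6,"linear":[0,0,-0.03],"spin":0},
    {"gripper":-0.6,"linear":[0,0,-0.07],"spin":0},
    {"gripper":-0.6,"linear":[0,0,-0.1],"spin":0},
    {"gripper":-0.6,"linear":[0,0,-0.15],"spin":0},
    {"gripper":-0.6,"linear":[0,0,-0.15],"spin":0},
    {"gripper":-0.6,"linear":[0,0,-0.15],"spin":0},
    {"gripper":-0.6,"linear":[0,0,-0.1],"spin":0},
    {"gripper":-0.6,"linear":[0,0,0],"spin":0},
    {"gripper":-0.6,"linear":[0,0,0],"spin":0},
    {"gripper":-0.6,"linear":[0,0,0],"spin":0}
  ]
}}

```text
t: 5.8
tcp_pos: [0.4809, -0.0635, 0.185]
tcp_rot: [-3.142, -0.002, 2.83]
ft_force: [0.1, 0.0, -1.0]
width: 0.0318
grasp_force: 15.0
```

```bash
python3 -c "
from h import *
o=st()
a,_=shot('scene','s1.png'); b,_=shot('top','t1.png')
x=proj('scene',[o['tcp_pos']])[0].astype(int); y=proj('top',[o['tcp_pos']])[0].astype(int); print(x,y)
c=lambda i,p:cv2.resize(i[max(p[1]-50,0):p[1]+50,p[0]-65:p[0]+65][...,::-1],(390,300),interpolation=cv2.INTER_CUBIC)
cv2.imwrite('pics/g1.png',np.hstack([c(a,x),c(b,y)]))"
```

```text
t 5.8 tcp [ 0.4809 -0.0635  0.185 ] rot [-3.142e+00 -2.000e-03  2.830e+00] F [ 0.1  0.  -1. ] w 0.0318 gf 15.0 j [-0.25  0.33  1.72  0.    1.09 -1.51]
[319 220] [358 242]
```

View pics/g1.png

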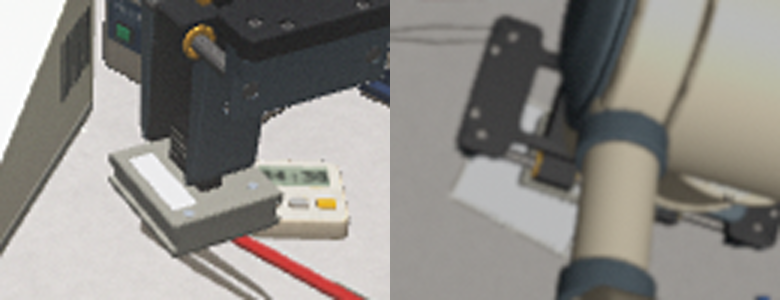

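The module hangs level in the gripper, held by the rib ends (scene crop around (195,195)). Next I'll move it over the bay and compute the pivot path against the deck.

```bash
cat >> h.py <<'E'
TY=BY+np.pi; RT=R.from_euler('z',TY).as_matrix()@np.diag([1,-1,-1.])
TP=.006
def tcp(xt,d,y=0): return BO+RB@np.array([xt,y,d])/1e3-np.array([0,0,TP])
def path(wp,start):
    p=start
    for w in wp: u=RT.T@(w-p)/.2; print(w.round(4),u.round(4)); p=w
E
python3 - <<'E'
from h import *
o=st(); plan([*tcp(29,70)[:2],.25],TY)
wp=[tcp(29,70)]
for a in (25,20,15,10,5,0):
    r=np.radians(a); wp.append(tcp(36.5-(27*np.cos(r)-40*np.sin(r)), 40*np.cos(r)+27*np.sin(r)))
wp.append(tcp(10,55)); wp.append(tcp(0,55))
path(wp,np.array([*tcp(29,70)[:2],.25]))
E
```

```text
t 5.9 tcp [ 0.4809 -0.0635  0.185 ] rot [-3.141e+00 -2.000e-03  2.830e+00] F [ 1.2  0.2 -1.1] w 0.0318 gf 15.0 j [-0.25  0.33  1.72 -0.    1.09 -1.51]
spin -0.9583 lin [-0.7578  1.4078 -0.3252] dist 0.326
[0.4978 0.2558 0.18  ] [0.   0.   0.35]
[0.5063 0.2598 0.1597] [-0.0469  0.      0.1014]
[0.5032 0.2584 0.1572] [ 0.0169 -0.      0.0125]
[0.5004 0.257  0.1544] [0.0158 0.     0.014 ]
[0.4978 0.2558 0.1514] [ 0.0145 -0.      0.0153]
[0.4954 0.2547 0.1481] [0.0131 0.     0.0165]
[0.4933 0.2537 0.1446] [ 0.0116 -0.      0.0176]
[0.488  0.2511 0.1584] [ 0.0294  0.     -0.069 ]
[0.4798 0.2473 0.1541] [ 0.0453 -0.      0.0211]
```

>>> {"method": "drive_tool", "body": {
  "targets": [
    {"gripper":-0.6,"linear":[0,0,-0.0542],"spin":-0.1597},
    {"gripper":-0.6,"linear":[0,0,-0.0542],"spin":-0.1597},
    {"gripper":-0.6,"linear":[0,0,-0.0542],"spin":-0.1597},
    {"gripper":-0.6,"linear":[0,0,-0.0542],"spin":-0.1597},
    {"gripper":-0.6,"linear":[0,0,-0.0542],"spin":-0.1597},
    {"gripper":-0.6,"linear":[0,0,-0.0542],"spin":-0.1598},
    {"gripper":-0.6,"linear":[-0.0758,0.1408,0],"spin":0},
    {"gripper":-0.6,"linear":[-0.0758,0.1408,0],"spin":0},
    {"gripper":-0.6,"linear":[-0.0758,0.1408,0],"spin":0},
    {"gripper":-0.6,"linear":[-0.0758,0.1408,0],"spin":0},
    {"gripper":-0.6,"linear":[-0.0758,0.1408,0],"spin":0},
    {"gripper":-0.6,"linear":[-0.0758,0.1408,0],"spin":0},
    {"gripper":-0.6,"linear":[-0.0758,0.1408,0],"spin":0},
    {"gripper":-0.6,"linear":[-0.0758,0.1408,0],"spin":0},
    {"gripper":-0.6,"linear":[-0.0758,0.1408,0],"spin":0},
    {"gripper":-0.6,"linear":[-0.0758,0.1408,0],"spin":0},
    {"gripper":-0.6,"linear":[0,0,0],"spin":0},
    {"gripper":-0.6,"linear":[0,0,0],"spin":0},
    {"gripper":-0.6,"linear":[0,0,0],"spin":0},
    {"gripper":-0.6,"linear":[0,0,0],"spin":0}
  ]
}}

```text
t: 7.9
tcp_pos: [0.4984, 0.2549, 0.2508]
tcp_rot: [-3.142, -0.001, -2.702]
ft_force: [-0.2, -0.3, -0.5]
width: 0.0317
grasp_force: 15.0
```

```bash
python3 -c "
from h import *
o=st(); plan(tcp(29,70),TY); plan([*tcp(29,70)[:2],.25],TY)"
```

```text
t 7.9 tcp [0.4984 0.2549 0.2508] rot [-3.142e+00 -1.000e-03 -2.702e+00] F [-0.2 -0.3 -0.5] w 0.0317 gf 15.0 j [ 0.37  0.37  1.46 -0.    1.32 -1.64]
spin -0.0012 lin [0.0006 0.0054 0.3538] dist 0.071
spin -0.0012 lin [0.0006 0.0054 0.0038] dist 0.001
```

Now I'll descend to the start of the pivot (with a margin) and settle.

>>> {"method": "drive_tool", "body": {
  "targets": [
    {"gripper":-0.6,"linear":[0,0,0.12],"spin":0},
    {"gripper":-0.6,"linear":[0,0,0.12],"spin":0},
    {"gripper":-0.6,"linear":[0,0,0.11],"spin":0},
    {"gripper":-0.6,"linear":[-0.0469,0,0.0864],"spin":0},
    {"gripper":-0.6,"linear":[0,0,0],"spin":0},
    {"gripper":-0.6,"linear":[0,0,0],"spin":0},
    {"gripper":-0.6,"linear":[0,0,0],"spin":0},
    {"gripper":-0.6,"linear":[0,0,0],"spin":0}
  ]
}}

```text
t: 8.7
tcp_pos: [0.5072, 0.2597, 0.1647]
tcp_rot: [-3.141, 0.001, -2.701]
ft_force: [0.5, -0.7, -0.9]
width: 0.0315
grasp_force: 15.0
```

```bash
python3 -c "
from h import *
o=st(); plan(tcp(28.9,47.65),TY)"
```

```text
t 8.7 tcp [0.5072 0.2597 0.1647] rot [-3.141e+00  1.000e-03 -2.701e+00] F [ 0.5 -0.7 -0.9] w 0.0315 gf 15.0 j [ 0.37  0.47  1.55 -0.    1.13 -1.64]
spin -0.0002 lin [0.0038 0.0024 0.025 ] dist 0.005
```

>>> {"method": "drive_tool", "body": {
  "targets": [
    {"gripper":-0.6,"linear":[0,0,0.0075],"spin":0},
    {"gripper":-0.6,"linear":[0,0,0.0075],"spin":0},
    {"gripper":-0.6,"linear":[0.0085,0,0.0063],"spin":0},
    {"gripper":-0.6,"linear":[0.0085,0,0.0063],"spin":0},
    {"gripper":-0.6,"linear":[0.0079,0,0.007],"spin":0},
    {"gripper":-0.6,"linear":[0.0079,0,0.007],"spin":0},
    {"gripper":-0.6,"linear":[0.0073,0,0.0077],"spin":0},
    {"gripper":-0.6,"linear":[0.0073,0,0.0077],"spin":0},
    {"gripper":-0.6,"linear":[0,0,0],"spin":0},
    {"gripper":-0.6,"linear":[0,0,0],"spin":0},
    {"gripper":-0.6,"linear":[0,0,0],"spin":0}
  ]
}}

```text
t: 9.8
tcp_pos: [0.4981, 0.2556, 0.1523]
tcp_rot: [3.142, -0.001, -2.7]
ft_force: [-3.7, -1.5, 5.0]
width: 0.0318
grasp_force: 15.0
```

```bash
python3 -c "
from h import *
o=st(); print(RB.T@(o['tcp_pos']+[0,0,TP]-BO)*1e3)"
```

```text
t 9.8 tcp [0.4981 0.2556 0.1523] rot [ 3.142e+00 -1.000e-03 -2.700e+00] F [-3.7 -1.5  5. ] w 0.0318 gf 15.0 j [ 0.37  0.47  1.58 -0.    1.09 -1.64]
[17.45265856 -0.29519462 44.77668378]
```

>>> {"method": "drive_tool", "body": {
  "targets": [
    {"gripper":-0.6,"linear":[0.0066,0,0.0083],"spin":0},
    {"gripper":-0.6,"linear":[0.0066,0,0.0083],"spin":0},
    {"gripper":-0.6,"linear":[0.0058,0,0.0088],"spin":0},
    {"gripper":-0.6,"linear":[0.0058,0,0.0088],"spin":0},
    {"gripper":-0.6,"linear":[0,0,0],"spin":0},
    {"gripper":-0.6,"linear":[0,0,0],"spin":0},
    {"gripper":-0.6,"linear":[0,0,0],"spin":0},
    {"gripper":-0.6,"linear":[0,0,0],"spin":0}
  ]
}}

```text
t: 10.6
tcp_pos: [0.4938, 0.2536, 0.1454]
tcp_rot: [3.142, -0.0, -2.701]
ft_force: [-4.1, -1.2, 2.8]
width: 0.0313
grasp_force: 15.0
```

```bash
python3 -c "
from h import *
o=st(); print(RB.T@(o['tcp_pos']+[0,0,TP]-BO)*1e3)
a,_=shot('scene','s2.png')
x=proj('scene',[o['tcp_pos']])[0].astype(int)
cv2.imwrite('pics/g2.png',cv2.resize(a[x[1]-60:x[1]+60,x[0]-80:x[0]+80][...,::-1],(640,480),interpolation=cv2.INTER_CUBIC))"
```

```text
t 10.6 tcp [0.4938 0.2536 0.1454] rot [ 3.142 -0.    -2.701] F [-4.1 -1.2  2.8] w 0.0313 gf 15.0 j [ 0.37  0.47  1.6   0.    1.07 -1.65]
[10.21266324 -0.28961771 40.61911328]
```

View pics/g2.png

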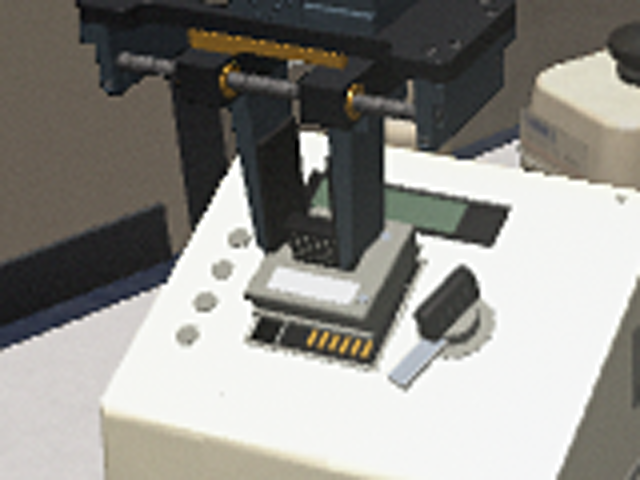

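The module now lies parallel to the deck, shifted about 10 mm upslope, with the bay's lower strip and gold contacts visible at (310,340). I'll lift slightly, centre it and check alignment.

```bash
python3 -c "
from h import *
o=bot.get_obs(); path([tcp(10,46),tcp(0,46)],o['tcp_pos'])"
```

```text
[0.4914 0.2528 0.1502] [ 0.0123  0.0015 -0.0239]
[0.4832 0.2489 0.146 ] [ 0.0453 -0.      0.0211]
```

>>> {"method": "drive_tool", "body": {
  "targets": [
    {"gripper":-0.6,"linear":[0.0062,0.0008,-0.012],"spin":0},
    {"gripper":-0.6,"linear":[0.0062,0.0008,-0.012],"spin":0},
    {"gripper":-0.6,"linear":[0.0151,0,0.007],"spin":0},
    {"gripper":-0.6,"linear":[0.0151,0,0.007],"spin":0},
    {"gripper":-0.6,"linear":[0.0151,0,0.007],"spin":0},
    {"gripper":-0.6,"linear":[0,0,0],"spin":0},
    {"gripper":-0.6,"linear":[0,0,0],"spin":0},
    {"gripper":-0.6,"linear":[0,0,0],"spin":0},
    {"gripper":-0.6,"linear":[0,0,0],"spin":0}
  ]
}}

```text
t: 11.55
tcp_pos: [0.4834, 0.249, 0.1461]
tcp_rot: [-3.142, 0.0, -2.701]
ft_force: [0.2, 0.1, -1.4]
width: 0.0316
grasp_force: 15.0
```

```bash
cat > m4.py <<'E'
import sys; from h import *
o=st(); print((RB.T@(o['tcp_pos']+[0,0,TP]-BO)*1e3).round(2))
import m3
a,dep=shot('scene','s3.png'); m3.GX['scene']=tuple(cv2.Scharr(cv2.GaussianBlur(cv2.cvtColor(a,cv2.COLOR_RGB2GRAY).astype(float),(0,0),.8),-1,i,1-i) for i in(1,0))
C=cloud('scene',dep); B=(C-BO)@RB*1e3; G=(a.max(2)>100)
m=(abs(B[...,0]+15)<12)&(abs(B[...,1])<30)&(B[...,2]>12)&(B[...,2]<40)&G
P=B[m]; A=np.c_[P[:,:2],np.ones(len(P))]; s,*_=np.linalg.lstsq(A,P[:,2],rcond=None)
for _ in range(5): k=abs(A@s-P[:,2])<2.5; s,*_=np.linalg.lstsq(A[k],P[k,2],rcond=None)
print('top plane: slopes deg',np.degrees(np.arctan(s[:2])).round(1),'height',s[2].round(1),k.sum())
h=s[2]
def f(p):
    Rm=R.from_euler('zy',[p[2],p[3]]).as_matrix(); r=0
    for z in(0,-22+4):
        pp,T=m3.samp(m3.outl(.030,.032,.013)); s=slice(0,25) if z else slice(None)
        if z: pp,T=np.r_[pp[:25],pp[100:]],np.r_[T[:25],T[100:]]
        pp=pp+[0,0,z/1e3]; r-=m3.score('scene',BO+([p[0]/1e3,p[1]/1e3,h/1e3]+pp@Rm.T)@RB.T,T@Rm.T@RB.T)
    return r
r=m3.DE(f,[(-6,6),(-6,6),(-.08,.08),(-.12,.12)],seed=1,popsize=15,maxiter=60); print('module x,y mm, yaw, pitch',r.x.round(3),r.fun)
cv2.imwrite('pics/g3.png',0) if 0 else None
E
python3 m4.py | grep -v -e deck -e bench
```

```text
t 11.55 tcp [0.4834 0.249  0.1461] rot [-3.142  0.    -2.701] F [ 0.2  0.1 -1.4] w 0.0316 gf 15.0 j [ 0.37  0.46  1.63 -0.    1.05 -1.65]
[ 2.400e-01 -2.000e-02  4.598e+01]
top plane: slopes deg [-5.2 -0.2] height 28.8 273
module x,y mm, yaw, pitch [-6.    -6.     0.011  0.021] -58.041517626644605
```

```bash
python3 -c "
from h import *
o=bot.get_obs(); path([tcp(13,46),tcp(13,42),tcp(10,40),tcp(8.8,38.3),tcp(8.8,46),tcp(0,46)],o['tcp_pos'])"
```

```text
[0.4939 0.2539 0.1515] [-0.0578  0.0001 -0.0271]
[0.4954 0.2547 0.1479] [-0.0085  0.      0.0181]
[0.4937 0.2539 0.1448] [0.0094 0.     0.0154]
[0.4934 0.2537 0.1427] [ 0.0018 -0.      0.0102]
[0.4904 0.2523 0.1497] [ 0.0163  0.     -0.0349]
[0.4832 0.2489 0.146 ] [ 0.0399 -0.      0.0186]
```

>>> {"method": "drive_tool", "body": {
  "targets": [
    {"gripper":-0.6,"linear":[-0.0193,0,-0.009],"spin":0},
    {"gripper":-0.6,"linear":[-0.0193,0,-0.009],"spin":0},
    {"gripper":-0.6,"linear":[-0.0193,0,-0.009],"spin":0},
    {"gripper":-0.6,"linear":[-0.0085,0,0.0181],"spin":0},
    {"gripper":-0.6,"linear":[0.0047,0,0.0077],"spin":0},
    {"gripper":-0.6,"linear":[0.0047,0,0.0077],"spin":0},
    {"gripper":-0.6,"linear":[0.0009,0,0.0051],"spin":0},
    {"gripper":-0.6,"linear":[0.0009,0,0.0051],"spin":0},
    {"gripper":-0.6,"linear":[0,0,0],"spin":0},
    {"gripper":-0.6,"linear":[0,0,0],"spin":0},
    {"gripper":-0.6,"linear":[0,0,0],"spin":0}
  ]
}}

```text
t: 12.7
tcp_pos: [0.4927, 0.2533, 0.1426]
tcp_rot: [-3.142, -0.001, -2.7]
ft_force: [-4.5, -2.8, 5.0]
width: 0.0316
grasp_force: 15.0
```

>>> {"method": "drive_tool", "body": {
  "targets": [
    {"gripper":-0.6,"linear":[0.0081,0,-0.0175],"spin":0},
    {"gripper":-0.6,"linear":[0.0082,0,-0.0174],"spin":0},
    {"gripper":-0.6,"linear":[0.02,0,0.0093],"spin":0},
    {"gripper":-0.6,"linear":[0.02,0,0.0093],"spin":0},
    {"gripper":-0.6,"linear":[0,0,0],"spin":0},
    {"gripper":-0.6,"linear":[0,0,0],"spin":0},
    {"gripper":-0.6,"linear":[0,0,0],"spin":0},
    {"gripper":-0.6,"linear":[0,0,0],"spin":0}
  ]
}}

```text
t: 13.5
tcp_pos: [0.4832, 0.2489, 0.1459]
tcp_rot: [-3.142, 0.0, -2.701]
ft_force: [0.6, -0.2, -0.5]
width: 0.0316
grasp_force: 15.0
```

```bash
sed -i "s/^r=m3.DE.*$/r=m3.DE(f,[(-9,9),(-9,9),(-.08,.08),(-.1,.1)],seed=1,popsize=15,maxiter=60); print(r.x.round(3),r.fun)\nim=rect('scene',a,BO+RB[:,2]*h\/1e3,np.c_[-RB[:,1],RB[:,0]],50,50,5)\nfor x in(-30,30): cv2.line(im,(0,250-5*x),(500,250-5*x),(255,0,0),1)\nfor y in(-32,32): cv2.line(im,(250-5*y,0),(250-5*y,500),(255,0,0),1)/; s/^cv2.imwrite.*/cv2.imwrite('pics\/g3.png',im[...,::-1])/" m4.py; python3 m4.py | grep -v -e deck -e bench
```

```text
t 13.5 tcp [0.4832 0.2489 0.1459] rot [-3.142  0.    -2.701] F [ 0.6 -0.2 -0.5] w 0.0316 gf 15.0 j [ 0.37  0.46  1.63 -0.    1.05 -1.65]
[-3.000e-02 -4.000e-02  4.596e+01]
top plane: slopes deg [-1.5 -0.4] height 28.6 290
[-7.943 -7.098 -0.03  -0.085] -59.16841341639864
```

View pics/g3.png

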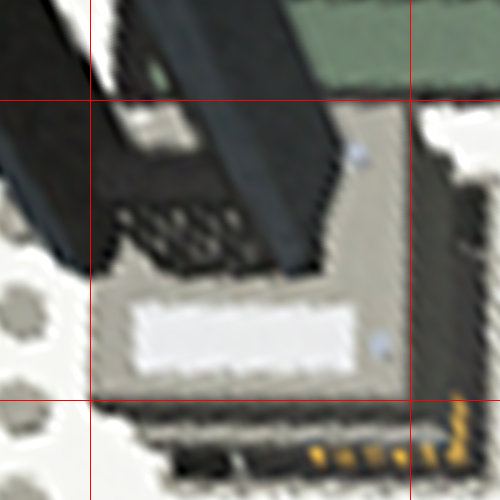

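The rectified view shows the module's top outline lying on the expected ±30 × ±32 mm lines (left edge 90, right 410, bottom 400 px) to about 0.5 mm, with a residual tilt of about 1.5°. Next I'll lower it into the mouth along the bay's -z.

>>> {"method": "drive_tool", "body": {
  "targets": [
    {"gripper":-0.6,"linear":[-0.0063,0,0.0136],"spin":0},
    {"gripper":-0.6,"linear":[-0.0042,0,0.0091],"spin":0},
    {"gripper":-0.6,"linear":[-0.0042,0,0.0091],"spin":0},
    {"gripper":-0.6,"linear":[-0.0042,0,0.0091],"spin":0},
    {"gripper":-0.6,"linear":[-0.0042,0,0.0091],"spin":0},
    {"gripper":-0.6,"linear":[-0.0042,0,0.0091],"spin":0},
    {"gripper":-0.6,"linear":[-0.0042,0,0.0091],"spin":0},
    {"gripper":-0.6,"linear":[0,0,0],"spin":0},
    {"gripper":-0.6,"linear":[0,0,0],"spin":0},
    {"gripper":-0.6,"linear":[0,0,0],"spin":0}
  ]
}}

```text
t: 14.55
tcp_pos: [0.4888, 0.2515, 0.1324]
tcp_rot: [3.142, 0.0, -2.701]
ft_force: [0.5, -0.0, -0.9]
width: 0.0316
grasp_force: 15.0
```

```bash
sed -i 's/^r=m3.DE/sys.exit()\nr=m3.DE/; s/(B\[...,2\]>12)&(B\[...,2\]<40)/(abs(B[...,2]-H)<8)/; s/^o=st/H=float(sys.argv[1]); o=st/' m4.py; python3 m4.py 13 | grep -v -e deck -e bench
```

```text
t 14.55 tcp [0.4888 0.2515 0.1324] rot [ 3.142  0.    -2.701] F [ 0.5 -0.  -0.9] w 0.0316 gf 15.0 j [ 0.37  0.48  1.63  0.    1.03 -1.65]
[-0.17 -0.   31.06]
top plane: slopes deg [-0.7  0.2] height 14.0 284
```

>>> {"method": "drive_tool", "body": {
  "targets": [
    {"gripper":-0.6,"linear":[0,0,0],"spin":0},
    {"gripper":-0.6,"linear":[0,0,0],"spin":0},
    {"gripper":-0.6,"linear":[-0.0042,0,0.0091],"spin":0},
    {"gripper":-0.6,"linear":[-0.0042,0,0.0091],"spin":0},
    {"gripper":-0.6,"linear":[-0.0042,0,0.0091],"spin":0},
    {"gripper":-0.6,"linear":[-0.0042,0,0.0091],"spin":0},
    {"gripper":-0.6,"linear":[-0.0042,0,0.0091],"spin":0},
    {"gripper":-0.6,"linear":[0,0,0],"spin":0},
    {"gripper":-0.6,"linear":[0,0,0],"spin":0},
    {"gripper":-0.6,"linear":[0,0,0],"spin":0}
  ],
  "squeeze": 45
}}

```text
t: 15.6
tcp_pos: [0.4929, 0.2535, 0.1229]
tcp_rot: [3.142, 0.0, -2.701]
ft_force: [4.5, 2.3, -8.8]
width: 0.0313
grasp_force: 45.0
```

```bash
python3 m4.py 5 | grep -v -e deck -e bench
```

```text
t 15.6 tcp [0.4929 0.2535 0.1229] rot [ 3.142  0.    -2.701] F [ 4.5  2.3 -8.8] w 0.0313 gf 45.0 j [ 0.37  0.5   1.63  0.    1.01 -1.64]
[ 0.000e+00 -2.000e-02  2.057e+01]
top plane: slopes deg [-0.7 -0.1] height 3.2 276
```

>>> {"method": "drive_tool", "body": {
  "targets": [
    {"gripper":-0.6,"linear":[-0.0042,0,0.0091],"spin":0},
    {"gripper":-0.6,"linear":[-0.0042,0,0.0091],"spin":0},
    {"gripper":-0.6,"linear":[-0.0021,0,0.0045],"spin":0},
    {"gripper":-0.6,"linear":[0,0,0],"spin":0},
    {"gripper":-0.6,"linear":[0,0,0],"spin":0},
    {"gripper":-0.6,"linear":[0,0,0],"spin":0}
  ]
}}

```text
t: 16.25
tcp_pos: [0.4941, 0.254, 0.1192]
tcp_rot: [-3.141, -0.0, -2.7]
ft_force: [-3.1, -2.5, 12.3]
width: 0.0312
grasp_force: 45.0
```

```bash
python3 m4.py 1 | grep -v -e deck -e bench
```

```text
t 16.25 tcp [0.4941 0.254  0.1192] rot [-3.141 -0.    -2.7  ] F [-3.1 -2.5 12.3] w 0.0312 gf 45.0 j [ 0.37  0.51  1.63 -0.    1.01 -1.64]
[-0.37 -0.03 16.66]
top plane: slopes deg [-0.1  0. ] height -0.2 269
```

The module is flush (top-plane height -0.2 mm, slopes 0°). I'll release and retract, then compute the lock moves.

>>> {"method": "drive_tool", "body": {
  "targets": [
    {"gripper":0.1,"linear":[0,0,0],"spin":0},
    {"gripper":0.1,"linear":[0,0,0],"spin":0},
    {"gripper":0.1,"linear":[0,0,0],"spin":0},
    {"gripper":0.1,"linear":[0,0,-0.05],"spin":0},
    {"gripper":0.1,"linear":[0,0,-0.15],"spin":0},
    {"gripper":0.1,"linear":[0,0,-0.15],"spin":0.1217},
    {"gripper":-0.45,"linear":[0,0,0],"spin":0.1217},
    {"gripper":-0.45,"linear":[0,0,0],"spin":0.1217},
    {"gripper":-0.45,"linear":[0,0,0],"spin":0.1217},
    {"gripper":-0.45,"linear":[0,0,0],"spin":0},
    {"gripper":-0.45,"linear":[0,0,0],"spin":0}
  ]
}}

```text
t: 17.4
tcp_pos: [0.4945, 0.2542, 0.1891]
tcp_rot: [3.142, 0.0, -3.08]
ft_force: [0.5, 0.1, 0.8]
width: 0.0253
grasp_force: 0.0
```

```bash
python3 m4.py 1 | grep -v -e deck -e bench; python3 - <<'E'
from h import *
p=BO+RB@np.array([0,-64,21])/1e3-np.array([0,0,.0054]); print(p)
plan([p[0],p[1],.185],TY-.382); plan(p,TY-.382)
# lock wing check from the first picture: dark tall points near lock
n='scene'; a=cv2.imread('pics/s3.png'); C=cloud(n,np.load('s3.png.npy')); B=(C-BO)@RB*1e3
m=(np.hypot(B[...,0],B[...,1]+64)<22)&(B[...,2]>25)&(B[...,2]<32)
q=B[m]; c=q.mean(0); v=np.linalg.svd(q[:,:2]-c[:2])[2][0] if len(q)<3000 else 0; print('wing top',c.round(1),len(q),v)
E
```

```text
t 17.4 tcp [0.4945 0.2542 0.1891] rot [ 3.142  0.    -3.08 ] F [0.5 0.1 0.8] w 0.0253 gf 0.0 j [ 0.37  0.42  1.55 -0.    1.17 -1.26]
[2.951e+01 1.000e-02 7.975e+01]
top plane: slopes deg [0.5 0. ] height -0.2 281
[0.52009214 0.19553495 0.12393246]
spin 0.0032 lin [-0.1104 -0.3005  0.0198] dist 0.064
spin 0.0032 lin [-0.1104 -0.3005  0.3252] dist 0.091
wing top [ -0.6 -64.3  28. ] 89 [-0.94837585  0.31714862]
```

>>> {"method": "drive_tool", "body": {
  "targets": [
    {"gripper":-0.45,"linear":[-0.0368,-0.1002,0],"spin":0.0032},
    {"gripper":-0.45,"linear":[-0.0368,-0.1002,0],"spin":0},
    {"gripper":-0.45,"linear":[-0.0368,-0.1001,0],"spin":0},
    {"gripper":-0.45,"linear":[0,0,0],"spin":0},
    {"gripper":-0.45,"linear":[0,0,0],"spin":0},
    {"gripper":-0.45,"linear":[0,0,0.1],"spin":0},
    {"gripper":-0.45,"linear":[0,0,0.09],"spin":0},
    {"gripper":-0.45,"linear":[0,0,0.05],"spin":0},
    {"gripper":-0.45,"linear":[0,0,0.04],"spin":0},
    {"gripper":-0.45,"linear":[0,0,0.035],"spin":0},
    {"gripper":-0.45,"linear":[0,0,0],"spin":0},
    {"gripper":-0.45,"linear":[0,0,0],"spin":0},
    {"gripper":-0.45,"linear":[0,0,0],"spin":0}
  ]
}}

```text
t: 18.75
tcp_pos: [0.5203, 0.1956, 0.1262]
tcp_rot: [3.141, 0.001, -3.085]
ft_force: [-0.2, 0.2, 0.5]
width: 0.0252
grasp_force: 0.0
```

```bash
python3 - <<'E'
from h import *
st(); plan(BO+RB@np.array([0,-64,21])/1e3-np.array([0,0,.0054]),TY-.382)
E
```

```text
t 18.75 tcp [0.5203 0.1956 0.1262] rot [ 3.141e+00  1.000e-03 -3.085e+00] F [-0.2  0.2  0.5] w 0.0252 gf 0.0 j [ 0.25  0.5   1.62 -0.    1.02 -1.37]
spin -0.0035 lin [ 0.0008 -0.0001  0.0113] dist 0.002
```

>>> {"method": "drive_tool", "body": {
  "targets": [
    {"gripper":-0.6,"linear":[0,0,0],"spin":0},
    {"gripper":-0.6,"linear":[0,0,0],"spin":0},
    {"gripper":-0.6,"linear":[0,0,0],"spin":0.1333},
    {"gripper":-0.6,"linear":[0,0,0],"spin":0.1333},
    {"gripper":-0.6,"linear":[0,0,0],"spin":0.1333},
    {"gripper":-0.6,"linear":[0,0,0],"spin":0.1333},
    {"gripper":-0.6,"linear":[0,0,0],"spin":0.1333},
    {"gripper":-0.6,"linear":[0,0,0],"spin":0},
    {"gripper":-0.6,"linear":[0,0,0],"spin":0}
  ]
}}

```text
t: 19.65
tcp_pos: [0.5201, 0.1954, 0.1259]
tcp_rot: [3.141, 0.0, 2.678]
ft_force: [0.7, -1.4, 2.1]
width: 0.0186
grasp_force: 3.2
```

```bash
python3 - <<'E'
from h import *
o=st(); print(o['ft_torque'])
E
```

```text
t 19.65 tcp [0.5201 0.1954 0.1259] rot [3.141 0.    2.678] F [ 0.7 -1.4  2.1] w 0.0186 gf 3.2 j [ 0.25  0.5   1.62 -0.    1.02 -0.85]
[-0.19934865 -0.09420888  0.11867512]
```

>>> {"method": "drive_tool", "body": {
  "targets": [
    {"gripper":-0.6,"linear":[0,0,0],"spin":0.1333},
    {"gripper":-0.6,"linear":[0,0,0],"spin":0.1333},
    {"gripper":-0.6,"linear":[0,0,0],"spin":0.1333},
    {"gripper":-0.6,"linear":[0,0,0],"spin":0.1333},
    {"gripper":-0.6,"linear":[0,0,0],"spin":0.1333},
    {"gripper":-0.6,"linear":[0,0,0],"spin":0.1333},
    {"gripper":-0.6,"linear":[0,0,0],"spin":0},
    {"gripper":-0.6,"linear":[0,0,0],"spin":0}
  ]
}}

```text
t: 20.45
tcp_pos: [0.5199, 0.1955, 0.1257]
tcp_rot: [-3.142, -0.0, 2.051]
ft_force: [0.2, -0.2, 0.5]
width: 0.0183
grasp_force: 0.0
```

```bash
python3 - <<'E'
from h import *
o=st(); print(o['ft_torque'])
a,dep=shot('scene','s5.png'); C=cloud('scene',dep); B=(C-BO)@RB*1e3
m=(np.hypot(B[...,0],B[...,1]+64)<48)&(B[...,2]>2.5)&(B[...,2]<7)&(a.min(2)>90)&(B[...,1]<-20)
x=proj('scene',[BO+RB@np.array([0,-.05,.02])])[0].astype(int)
cv2.imwrite('pics/g5.png',cv2.resize(a[x[1]-45:x[1]+45,x[0]-60:x[0]+60][...,::-1],(600,450),interpolation=cv2.INTER_CUBIC))
E
```

```text
t 20.45 tcp [0.5199 0.1955 0.1257] rot [-3.142 -0.     2.051] F [ 0.2 -0.2  0.5] w 0.0183 gf 0.0 j [ 0.25  0.5   1.62  0.    1.02 -0.23]
[-0.07327027  0.11030939  0.02500333]
```

View pics/g5.png

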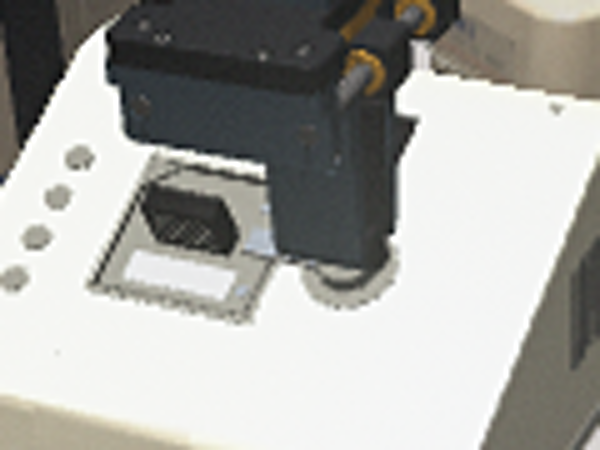

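The module is flush and the lock's steel tab, at (262,235), lies over its right edge. I'll retract and verify.

>>> {"method": "drive_tool", "body": {
  "targets": [
    {"gripper":-0.42,"linear":[0,0,0],"spin":0},
    {"gripper":-0.42,"linear":[0,0,0],"spin":0},
    {"gripper":-0.42,"linear":[0,0,-0.05],"spin":0},
    {"gripper":-0.42,"linear":[0,0,-0.1],"spin":0},
    {"gripper":-0.42,"linear":[0,0,-0.15],"spin":0},
    {"gripper":-0.42,"linear":[0,0,-0.15],"spin":0},
    {"gripper":-0.42,"linear":[0,0,-0.15],"spin":0},
    {"gripper":-0.42,"linear":[0,0,0],"spin":0},
    {"gripper":-0.42,"linear":[0,0,0],"spin":0},
    {"gripper":-0.42,"linear":[0,0,0],"spin":0}
  ]
}}

```text
t: 21.5
tcp_pos: [0.5195, 0.1953, 0.2451]
tcp_rot: [-3.14, -0.0, 2.046]
ft_force: [-0.3, 0.6, -0.2]
width: 0.026
grasp_force: 0.0
```

```bash
python3 m4.py 1 | grep -v -e deck -e bench; python3 - <<'E'
from h import *
a=cv2.imread('pics/s3.png')[...,::-1]; C=cloud('scene',np.load('s3.png.npy')); B=(C-BO)@RB*1e3
m=(np.hypot(B[...,0],B[...,1]+64)<22)&(B[...,2]>24)&(B[...,2]<33)
q=B[m]; c=q.mean(0); v=np.linalg.svd(q[:,:2]-c[:2])[2][0]; print('wing top',c.round(1),len(q),v,'angle from +y deg',np.degrees(np.arctan2(-v[0]*np.sign(v[1]),abs(v[1]))))
im=rect('scene',a,BO+RB[:,2]*0,np.c_[-RB[:,1],RB[:,0]],100,60,3); cv2.imwrite('pics/g6.png',im[...,::-1])
E
```

```text
t 21.5 tcp [0.5195 0.1953 0.2451] rot [-3.14  -0.     2.046] F [-0.3  0.6 -0.2] w 0.026 gf 0.0 j [ 0.25  0.37  1.48  0.    1.3  -0.22]
[ 50.87 -63.91 131.67]
top plane: slopes deg [-0.8  0.2] height -0.4 277
wing top [ -1.2 -65.   27.7] 91 [ 0.00819336 -0.99996643] angle from +y deg 0.46944997511445574
```

View pics/g6.png

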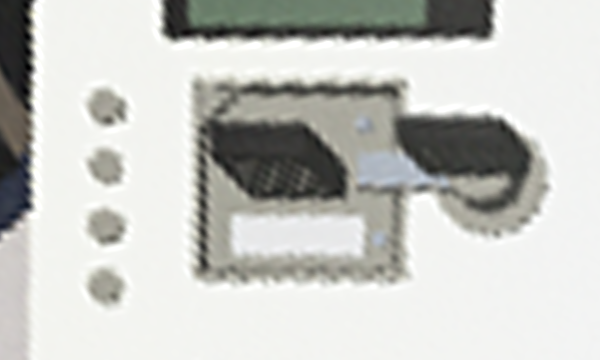

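The module lies flush in the bay (200–405 px wide). The wing points along +y (0.5° off), and the tab overlaps the module's edge at (380,168). The gripper is clear, so I'm handing in.

```bash
python3 -c "
from rig import bot
print(bot.sign_off())"
```

```text
the job is handed in; nothing more can be done
None
```

The sensor module is pressed home and flush in the bay, the lock is turned to its closed stop with its tab over the module's edge, no move went near the timer, forceps or pen, and the job is handed in at about 22 s.

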